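# Feed a cube carrier past a self-closing gate

### The arm

A 7-joint arm with a two-finger parallel gripper is mounted at the origin on a cart in front of the work surface, level with it; the furniture and walls round the work are solid. World frame = base frame: x ahead of the robot, y to its left, z up, the work surface at z = 0. Lengths are in m, angles in degrees, forces in N, time in s.
With the tool pointing down it reaches from about 0.35 to 0.9 m from the base axis. Payload 7.2 kg.
Tool frame: the origin (TCP) lies at the very end of the fingers, on their centre line; the grasp point (between the pads) lies 19 mm behind it; x points along the fingers, y is the direction in which the jaws open and shut, and the axes are right-handed (so a half turn about x gives the same grasp; the last joint's range is limited). The gripper opens to 85 mm and grips with 20 to 120 N. Pads are 22 mm wide; open, the fingers measure 114 mm over their backs; the gripper's body (76 mm by 85 mm) begins 54 mm behind the grasp point. The pads swing forward as they close: fully open they stand 13 mm farther back than shut.
Start: joints at [-69.053, 23.554, -0.728, 91.456, 0.321, 64.991, -4.71], TCP at [0.263, 0.567, 0.231] pointing down, gripper open.
Joint ranges: [-169.25, 169.25], [-16.82, 113.86], [-84.01, 82.57], [7.8, 145.47], [-59.2, 239.2], [7.22, 106.19], [-163.78, 163.78]. Speed limits (degrees/s): [136.94, 136.94, 172.46, 172.46, 180, 180, 180].

### API

Orientations are given as a 3x3 rotation matrix whose columns are the frame's x, y, z axes.
In Python, from rig import manip gives the robot as it stands.
- The arm moves only by the tool carry_out, never from a script. Its argument "rows" is a list that holds one entry, the list of rows, each a list of 7 numbers: the shift along the tool's x, y, z in m, then the turn, a rotation vector about the tool's x, y, z in degrees, then the closure, from -1 (fully open) to 1 (shut). A call has 1 to 8 rows; each row shifts and turns the commanded pose from where the row before left it, along the tool's axes as they then stand; what a row does not reach is not made up. A row lasts 1/10 s, in which the tool goes at most 50 mm and 8.59 degrees, less where a joint would pass 70% of its speed; a pose out of reach is approached as far as the arm can. A call with a gripper value outside its range is refused whole. The fingers move at their own pace and stop on an object; "grip_force" is the grip in N (left out, the last holds). Time passes only in rows, so rows that do not move let the fingers close. It gives the time, the measured TCP pose, the force and the opening at its end, in the units of the state.
- manip.get_state(): the state, without advancing time (a new reading comes with each control period).
- manip.get_image(name): name is "side" or "top"; returns (picture, depth): 400x640x3 uint8, red, green, blue; 400x640 float32, m along the optical axis (not along the pixel's ray), 0 where there is no reading.
- manip.camera_info(name): a dict with "fovy" (degrees; the focal length in pixels is half the picture's height over the tangent of half this angle, whatever the lens; pixels are square), "cx", "cy" (the principal point, pixels), "k1" (the pictures are not rectified: a ray, as slopes to the right and down, at radius r is drawn at 1 + k1 r^2 times it, then the intrinsics apply), "R" (3x3) and "t" (3): a world point X has camera coordinates R X + t. Camera axes: x right, y down, z forward; pixel columns grow to the right and rows downward; lengths in m; the calibration is good to about 2 mm. A picture is of the moment at which its call begins. camera_info takes no time and is no camera call.
- manip.finish_job(): hands the job in, once; it reports no verdict.
Trained networks look in the newest picture that a camera, given by its name, has taken for a name from the list of things; names that differ only in an ending like _2 or _b are one class to them, and where a whole thing is asked for, a point or a joint stands for the part that bears it (a point fixed in the world has none). Each returns a list of dicts, best first, with "p" (0 to 1); they miss things now and then, are a little off and sometimes report something else, mostly with a low value. They report only what shows in the picture. A call takes as long as a camera call. They do not tell look-alikes from the thing itself.
- manip.search_frame(camera, target): "position" ([x, y, z] in m, in world coordinates, good to about 4 mm: the middle of the surface that is visible of it).
The state is a dict: "t": time; "joints": joint angles; "dq": joint speeds; "effort": joint torques, N m; "eef_pos": TCP position; "orientation": TCP orientation; "force": force on the tool from outside, world axes, zero at the start; "torque": the same for the moment, N m; "opening": finger opening in m.
Only numpy, scipy, OpenCV 4.12 (cv2) and the standard library are available. Lean on these libraries where they do the work, as an engineer would, in place of code of your own. Each camera call takes 0.05 s, during which the arm holds its last target.

### The job

With one fingertip press down the long tread beside the feed guide to hold its gate open, and while keeping it down push the carrier with its mortar cube along the guide with the other fingertip, past the gate and gently up against the end stop. Neither the carrier nor the cube may touch the gate on the way. Grip and lift nothing, leave the jar, the pot and the wooden bar alone, and then let go of the tread so that the gate falls shut behind the carrier.

Things in the scene. Friction and masses are not known exactly. Their poses are not given: they have to be found in the camera images.
- guide: Feed guide fixed to the worktop: straight channel 70 mm wide inside, floor 4 mm above the worktop, side walls up to 27 mm, x = -185 to +87 mm. Origin on the worktop, channel's middle line, below the gate; z up, +x is the carrier's way to the end stop, +y the side of hinge and tread.
- hinge (a point): Point on the gate's hinge axis, above the guide's origin at y = 58, z = 56 mm. The axis runs along the guide's x as a 10 mm shaft (x = -198 to 20 mm) on bearing blocks 62 mm high (y = 47 to 69 mm), between channel and tread: the two fingers straddle it.
- gate (a joint): Gate angle in rad: 0 shut (blade across the channel; carrier and cube cannot push it open), 0.80 fully open. Above 0.60 carrier and cube pass under the blade untouched. Weight and a spring shut it once the tread is let go; about 4 to 10 N down on the tread hold it open, with a like sideways drag towards the channel.
- blade (a point): Middle of the gate's blade, a 4 mm plate in the guide's plane x = 0, moving with the gate. Open, it stands over the channel up to 140 mm above the worktop, so the hand must stay before it (finger centres at x below -55 mm). Shut, its lower edge is 15 mm or more above the worktop and the carrier's flat tongue lies freely under it.
- tread (a point): Middle of the top of the gate's tread, a plate 165 x 34 mm with a dark grip strip, guide's x = -207 to -42 mm. Gate shut: it slopes 43 degrees, inner edge y = 79, z = 57, outer edge y = 104, z = 80 mm (guide's frame). Pressed down it is level at 0.75 rad: y = 74 to 108 mm, top 42 mm above the worktop; at the 0.80 stop its middle is 1.5 mm lower. A fingertip can slide along it.
- carrier: Bare metal carrier (0.3 kg), loose in the guide, with one cube in it. Origin under the middle of its 62 x 62 mm tray (33 mm high); x forward as the guide's, z up. Behind, a tongue 5 mm thick, 30 mm wide leads to the upright push plate. Starts wholly before the gate; against the end stop its origin is at x = 46 mm in the guide's frame.
- push_plate (a point): Middle of the rear face of the carrier's upright push plate (46 mm wide, 74 mm high), 55 mm above the carrier's underside and 101 mm behind its origin: a fingertip pushes it forward here. Friction resists with about 2 to 5 N.
- end_stop (a point): Middle of the end stop's face (upright plate 47 mm high), x = 77 mm in the guide's frame, where the carrier's tray comes to rest.
- cube: Mortar cube 51 mm (0.27 kg), loose in the carrier's tray, top about 60 mm above the worktop. Origin at the centre of its underside. It just rides along.
- jar: Bystander: squat jar with a brass lid, 60 mm across, 69 mm high. Origin under its centre.
- pot: Bystander: clear pot with a red lid, 66 mm across, 116 mm high. Origin under its centre.
- tamper: Bystander: wooden bar 25 x 150 x 13 mm lying flat. Origin under its centre.
There are look-alikes about, which are no part of the job. Leave any purple look-alike of the cube alone.

How it is judged (in metres and radians):
On the way, in this order (a step that is already met when the one before it is completed fails the run):
1. a finger presses the tread and holds the gate open while the carrier is still before it (value of joint gate above 0.55 rad and contact force between the fingers and gate above 0.5 N and x of carrier in the frame of guide below -0.033 m), for 0.2 s.
2. the carrier's tray is under the gate, the gate held open by a finger (value of joint gate above 0.55 rad and contact force between the fingers and gate above 0.5 N and x of carrier in the frame of guide between -0.015 and 0.025 m), for 0.05 s.
At the end, for the whole second after the job is handed in: The carrier lies flat against the end stop (within 7 mm) with the cube still seated in its tray, and the gate has fallen shut behind it (within 0.06 rad); all is at rest (x of carrier in the frame of guide above 0.039 m and value of joint gate below 0.06 rad and linear speed of carrier below 0.01 m/s and distance between cube and carrier below 0.012 m and angle between carrier's own z axis and vertical below 0.08 rad); the robot touches nothing.
It fails at once if the carrier or the cube touches the gate (contact force between any of carrier, cube and gate above 1 N).
It fails at once if the carrier is rammed or pressed hard into the guide or its stop (contact force between carrier and guide above 50 N).
It fails at once if the carrier is lifted or tipped (z of carrier in the frame of guide above 0.014 m or angle between carrier's own z axis and vertical above 0.2 rad).
It fails at once if the cube is lifted in or out of the tray (distance between cube and carrier above 0.018 m).
It fails at once if a bystander (jar, pot, wooden bar) is disturbed (distance of any of jar, pot, tamper from where it was at the start of the episode above 0.02 m).
It also fails if it takes over 42 s, if anything falls off the work surface, if the arm or the gripper's body presses on something with over 40 N, if the wrist force passes 120 N, or if a joint passes its speed limit or range.

## Working session

There is one attempt and no reset: what is moved stays moved. The work goes in short steps, Python scripts to look and compute and a tool call to move; the robot and the scene stay as the last step left them, time stands still between calls to the robot, and variables do not carry over. Pictures are saved under pics/ and viewed, and the job is handed in when it is done.

Besides the shell and the picture viewer there is one more tool, called after "Request:" as name(argument=value, ...), one argument or row to a line, values as JSON. carry_out: Moves the arm, as the interface text tells. Its arguments: {"type":"object","properties":{"rows":{"type":"array"},"grip_force":{"type":"number"}},"required":["rows"]}

```bash
ls; mkdir -p pics; python3 - <<'E'
from rig import manip
import cv2,numpy as np
s=manip.get_state();print({k:np.round(v,3).tolist() for k,v in s.items()})
for n in("side","top"):
    im,d=manip.get_image(n);cv2.imwrite(f"pics/{n}0.png",im[:,:,::-1]);np.savez(f"pics/{n}0.npz",im=im,d=d)
    c=manip.camera_info(n);print(n,c)
    for t in ["guide","gate","tread","carrier","push_plate","end_stop","cube","hinge","blade","jar","pot","tamper"]:
        try:
            for r in manip.search_frame(n,t)[:3]: print(n,t,np.round(r["position"],3),round(r["p"],2))
        except Exception as e: print(n,t,e)
print(manip.get_state()["t"])
E
```

```text
pics
{'t': 0.0, 'joints': [-69.053, 23.599, -0.73, 91.506, 0.322, 64.99, -4.71], 'dq': [-0.05, -0.081, -0.027, -0.007, -0.005, 0.054, -0.021], 'effort': [-0.001, -60.064, 0.682, -29.941, 0.014, 0.011, -0.0], 'eef_pos': [0.263, 0.567, 0.23], 'orientation': [[-0.001, 0.42, 0.907], [-0.002, 0.907, -0.42], [-1.0, -0.002, 0.0]], 'force': [-0.044, -0.03, 0.835], 'torque': [0.001, 0.001, 0.04], 'opening': 0.085}
side {'fovy': 54.841112971147595, 'cx': 319.1571299941846, 'cy': 202.46554977295045, 'k1': 0.028577950821770205, 'R': array([[ 0.99928916, -0.03620011, -0.01052235],
       [-0.02691405, -0.48962578, -0.8715172 ],
       [ 0.02639701,  0.87118089, -0.49025203]]), 't': array([-0.57076258, -0.05047737,  1.25112671])}
side guide [ 0.558 -0.303  0.028] 0.97
side gate [ 0.501 -0.248  0.065] 0.77
side tread [ 0.503 -0.252  0.062] 0.66
side tread [ 0.542 -0.358  0.059] 0.56
side tread [ 0.524 -0.565  0.062] 0.44
side carrier [ 0.487 -0.349  0.03 ] 0.96
side carrier [ 0.397 -0.539  0.015] 0.67
side push_plate [ 0.49  -0.342  0.027] 0.95
side end_stop [ 0.553 -0.309  0.021] 0.88
side cube [ 
[... 624 characters left out ...]
33]]), 't': array([-0.248666  ,  0.55980658,  1.12077413])}
top guide [ 0.554 -0.299  0.022] 0.64
top gate [ 0.551 -0.301  0.022] 0.61
top gate [ 0.498 -0.251  0.061] 0.6
top tread [ 0.497 -0.253  0.063] 0.64
top carrier [ 0.488 -0.332  0.009] 0.85
top push_plate [ 0.494 -0.332  0.007] 0.63
top end_stop [ 0.555 -0.3    0.022] 0.68
top cube [ 0.538 -0.332  0.057] 0.73
top cube [ 0.382 -0.445  0.048] 0.69
top cube [0.518 0.015 0.114] 0.34
top hinge [ 0.552 -0.297  0.024] 0.59
top blade [ 0.499 -0.254  0.058] 0.73
top jar [ 0.522 -0.543  0.069] 0.94
top jar [0.516 0.013 0.111] 0.31
top pot [0.519 0.014 0.112] 0.68
top tamper [ 0.392 -0.53   0.014] 0.76
top tamper [ 0.502 -0.249  0.064] 0.22
1.3
```

View pics/side0.png

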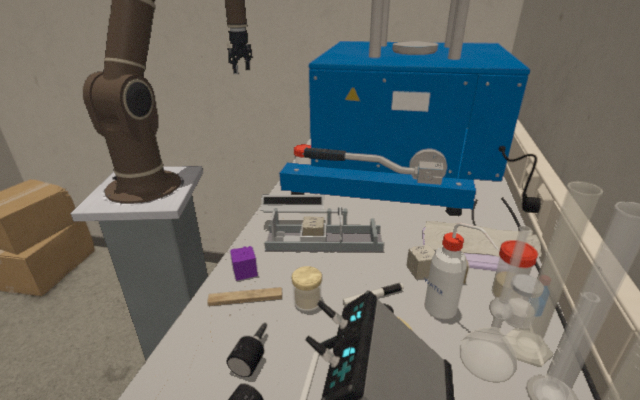

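View pics/top0.png

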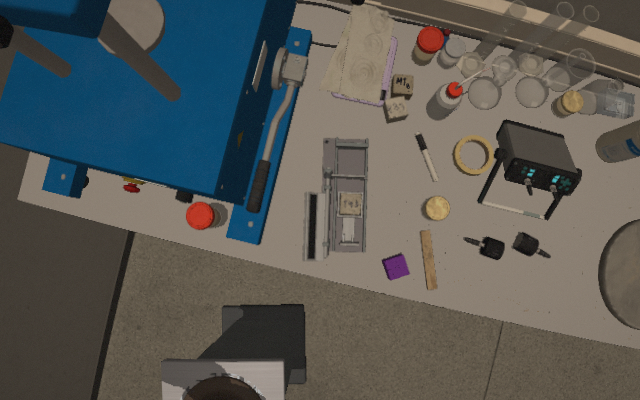

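The guide shows at side (265-382, 208-250) and top (322-368, 138-262). The tread's dark strip is at top (312, 227) and the carrier with its cube at top (349, 205). Now a close look.

```bash
cat > h.py <<'E'
import numpy as np,cv2
from rig import manip
def cloud(n,d):
    c=manip.camera_info(n);f=200/np.tan(np.radians(c["fovy"]/2))
    v,u=np.mgrid[0:400,0:640].astype(float)
    K=np.array([[f,0,c["cx"]],[0,f,c["cy"]],[0,0,1]])
    xy=cv2.undistortPoints(np.stack([u.ravel(),v.ravel()],1)[:,None],K,np.array([c["k1"],0,0,0.])).reshape(400,640,2)
    P=np.dstack([xy[...,0]*d,xy[...,1]*d,d])
    return (P-c["t"])@c["R"]
def proj(n,X):
    c=manip.camera_info(n);f=200/np.tan(np.radians(c["fovy"]/2))
    K=np.array([[f,0,c["cx"]],[0,f,c["cy"]],[0,0,1]])
    return cv2.projectPoints(np.array(X,float).reshape(-1,3),cv2.Rodrigues(c["R"])[0],c["t"],K,np.array([c["k1"],0,0,0.]))[0].reshape(-1,2)
E
python3 - <<'E'
from h import *
a=np.load("pics/top0.npz");im=a["im"];d=a["d"];P=cloud("top",d)
cr=im[125:275,290:410];cv2.imwrite("pics/topc.png",cv2.resize(cr,None,fx=4,fy=4,interpolation=cv2.INTER_CUBIC)[:,:,::-1])
b=np.load("pics/side0.npz");cr=b["im"][180:260,250:400];cv2.imwrite("pics/sidec.png",cv2.resize(cr,None,fx=5,fy=5,interpolation=cv2.INTER_CUBIC)[:,:,::-1])
for n,Pc,m in(("top",P,d>0),("side",cloud("side",b["d"]),b["d"]>0)):
    # height map
    X=Pc[m]
    for y0 in np.arange(-0.42,-0.10,0.01):
        row=[]
        for x0 in np.arange(0.34,0.72,0.02):
            k=(abs(X[:,0]-x0)<.01)&(abs(X[:,1]-y0)<.005)
            row.append("%3d"%(1000*np.median(X[k,2])) if k.any() else "  .")
        print("%.2f"%y0," ".join(row))
    print()
E
```

```text
-0.42  -1   0  22  39  -1  -1  -1   0  -1   0  -1  -1  -1  -1  -1  -1  -1  -1  -2
-0.41   0  -1  -1  -1   0  -1  -1   0  -1   0  -1  -2  -1  -1  -1  -2   0   0  -1
-0.40  -1   0   0  -1   0  -2  -1  -1  -1  -1  -1   0  -2  -1  -1  -1  -1  -1  -1
-0.39  -1  -1  -1  -1  -1  -1  -1  -1   0   0  -1  -1  -2  -2  -1  -2  -1   0   0
-0.38   0   0  -1  -1  -1  -1  -1  -1  -1   0   1  24  23  24  25  23  23  28  14
-0.37  -1   0  -1  -1   0  21  24  24  19  19  26  25   3   3   4   3   1  14   3
-0.36   0  -1   0  -1   0   2   2   2   2  37  57  56   3   5   3   3   2  11   3
-0.35   0   0  -1  -1   0   3   2   3   6  57  57  56   3   4   3   1   2   7   4
-0.34  -1   0  -1   0  -1   9   8   7   8  56  57  57   2   4   2   2   3   7   3
-0.33  -1  -1  -1   0   0   8   8   8   8  57  58  57   3   4   2   2   2   6   5
-0.32  -1  -1  -1   0   0  11   9   7   6  56  58  58   4   4   3   3   3   6  10
-0.31  -1  -1  -1   0   1   4   2   3   2  36  40  35   3   4   3   4   5  25  27
-0.30   0  -1  -1   0   0   4   3   3   5  24  23   6  24  25   4   3   4   5   2
-0.29   0  -1   0  -1   0  22   8 
[... 3448 characters left out ...]
   0   0   0   0   0   .   .   1   0   0   1
-0.18   .   .   0   1   .   .   .   .   .   .   .   .   .   .   .   0   0  50  62
-0.17   .   .   1   0   .   .   .   .   .   .   .   .   1   0   1  56  59  61  90
-0.16   .   .   .   0   .   .   .   .   .   .   .   .   1   1  61  63  86 147 116
-0.15   .   .   .   1   .   .   .   .   .   .   .  62  63  66 140 148 147  90  89
-0.14   .   .   .   1   .   .   .   .   .  79  63  66  91 149  91  89  88   2   2
-0.13   .   .   .   .   .   .   .   .  66  65  90 154 160  91  90  89  90  89 226
-0.12   .   .   .   .   .   .  62  63  59 144 162 163  90  89   3  45 222 254 271
-0.11   .   .   .   .   .   .  65  74  88  89  90  91  90   3 206 261 264 294  90
```

View pics/topc.png

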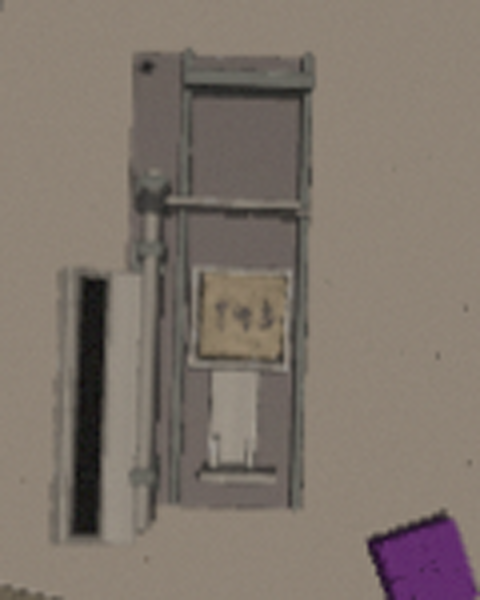

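View pics/sidec.png

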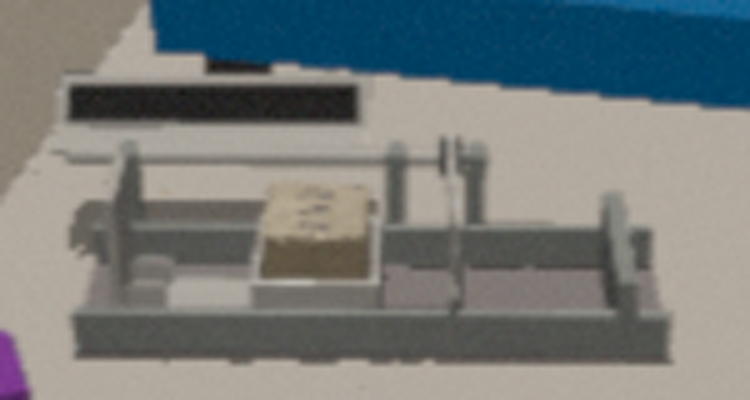

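```bash
cat >> h.py <<'E'
def ray(n,u,v,z):
    c=manip.camera_info(n);f=200/np.tan(np.radians(c["fovy"]/2))
    K=np.array([[f,0,c["cx"]],[0,f,c["cy"]],[0,0,1]])
    x,y=cv2.undistortPoints(np.array([[[u,v]]],float),K,np.array([c["k1"],0,0,0.]))[0,0]
    d=c["R"].T@np.array([x,y,1]);o=-c["R"].T@c["t"]
    return o+d*(z-o[2])/d[2]
E
python3 - <<'E'
from h import *
def T(x,y,z,w):
    p=ray("top",(x+.5)/4-.5+290,(y+.5)/4-.5+125,z);print(w,np.round(p,4));return p
def S(x,y,z,w):
    p=ray("side",(x+.5)/5-.5+250,(y+.5)/5-.5+180,z);print("side",w,np.round(p,4));return p
T(297,506,.027,"R near mid");T(308,60,.027,"R far");T(174,503,.027,"L near");T(188,52,.027,"L far")
T(187,90,.047,"stop face L");T(314,90,.047,"stop face R")
T(170,200,.06,"blade L"); T(303,212,.03,"blade R")
T(60,541,.080,"tread outer near");T(65,268,.080,"tread outer far");T(131,541,.057,"tread in near"); T(137,274,.057,"tread in far")
T(200,476,.078,"plate L bottom rear");T(274,480,.078,"plate R");
T(152,530,.056,"shaft near"); T(154,185,.056,"shaft end")
T(209,277,.06,"cube");T(283,277,.06,"cube");T(283,357,.06,"cube");T(198,357,.06,"cube")
T(188,367,.037,"tray");T(285,372,.037,"tray");T(200,270,.037,"tray");T(292,270,.037,"tray")
S(75,315,.027,"R near outer top");S(668,318,.027,"R far outer top");S(95,228,.027,"L near");S(650,232,.027,"L far")
S(120,155,.078,"plate"); S(135,147,.078,"plate")
S(65,85,.08,"tread o near");S(360,82,.08,"tread o far")
S(65,155,.057,"shaft near")
E
```

```text
R near mid [ 0.4235 -0.3687  0.027 ]
R far [ 0.703  -0.3848  0.027 ]
L near [ 0.4273 -0.2926  0.027 ]
L far [ 0.7099 -0.3092  0.027 ]
stop face L [ 0.6817 -0.3071  0.047 ]
stop face R [ 0.6798 -0.3857  0.047 ]
blade L [ 0.6116 -0.2944  0.06  ]
blade R [ 0.606  -0.3779  0.03  ]
tread outer near [ 0.4084 -0.2237  0.08  ]
tread outer far [ 0.5698 -0.2303  0.08  ]
tread in near [ 0.4062 -0.2655  0.057 ]
tread in far [ 0.5673 -0.2732  0.057 ]
plate L bottom rear [ 0.4446 -0.3072  0.078 ]
plate R [ 0.441  -0.3509  0.078 ]
shaft near [ 0.4124 -0.2783  0.056 ]
shaft end [ 0.6216 -0.285   0.056 ]
cube [ 0.5641 -0.3167  0.06  ]
cube [ 0.5629 -0.3615  0.06  ]
cube [ 0.5145 -0.36    0.06  ]
cube [ 0.5158 -0.3087  0.06  ]
tray [ 0.5109 -0.3032  0.037 ]
tray [ 0.5062 -0.3629  0.037 ]
tray [ 0.5706 -0.3123  0.037 ]
tray [ 0.5692 -0.3692  0.037 ]
side R near outer top [ 0.427  -0.3713  0.027 ]
side R far outer top [ 0.7099 -0.3882  0.027 ]
side L near [ 0.4306 -0.2943  0.027 ]
side L far [ 0.7144 -0.313   0.027 ]
side plate [ 0.4478 -0.3078  0.078 ]
side plate [ 0.4547 -0.3003  0.078 ]
side tread o near [ 0.4143 -0.2367  0.08  ]
side tread o far [ 0.5697 -0.242   0.08  ]
side shaft near [ 0.4155 -0.2704  0.057 ]
```

```bash
cat > ov.py <<'E'
from h import *
import sys
def ov(ox,oy,yaw,cx,tag):
    c,s=np.cos(np.radians(yaw)),np.sin(np.radians(yaw))
    g=lambda p:[ox+c*p[0]-s*p[1],oy+s*p[0]+c*p[1],p[2]]
    L=[]
    for y in(-35,35): L.append(((-185,y,27),(87,y,27),(0,255,255)))
    for x in (-185,87): L.append(((x,-35,27),(x,35,27),(0,255,255)))
    L.append(((77,-38,47),(77,38,47),(255,0,255)))
    L.append(((-198,58,56),(20,58,56),(255,0,0)))
    q=[(-207,79,57),(-42,79,57),(-42,104,80),(-207,104,80)]
    for i in range(4):L.append((q[i],q[(i+1)%4],(0,255,0)))
    q=[(cx-31,-31,37),(cx+31,-31,37),(cx+31,31,37),(cx-31,31,37)]
    for i in range(4):L.append((q[i],q[(i+1)%4],(0,0,255)))
    L.append(((cx-101,-23,78),(cx-101,23,78),(0,128,255)))
    L.append(((0,-35,27),(0,35,27),(255,255,0)))
    for n,(u0,v0,w,h,k) in dict(top=(290,125,120,150,4),side=(250,180,150,80,5)).items():
        im=np.load(f"pics/{n}0.npz")["im"][v0:v0+h,u0:u0+w,::-1]
        im=cv2.resize(im,None,fx=k,fy=k,interpolation=cv2.INTER_CUBIC)
        for a,b,col in L:
            p=proj(n,[np.array(g(np.array(a)/1000.)),np.array(g(np.array(b)/1000.))])
            p=((p-[u0,v0]+.5)*k-.5).round().astype(int)
            cv2.line(im,tuple(map(int,p[0])),tuple(map(int,p[1])),col,1)
        cv2.imwrite(f"pics/ov_{n}_{tag}.png",im)
a=list(map(float,sys.argv[1:5]));ov(a[0],a[1],a[2],a[3],sys.argv[5])
E
python3 ov.py 0.6115 -0.341 -3.2 -72 a
```

```text
(no output)
```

View pics/ov_top_a.png

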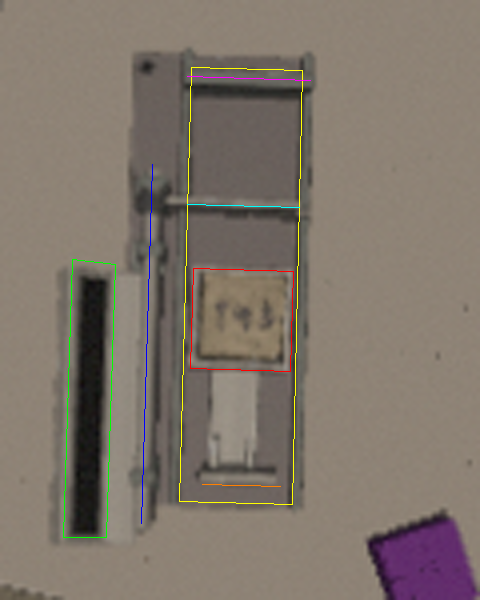

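View pics/ov_side_a.png

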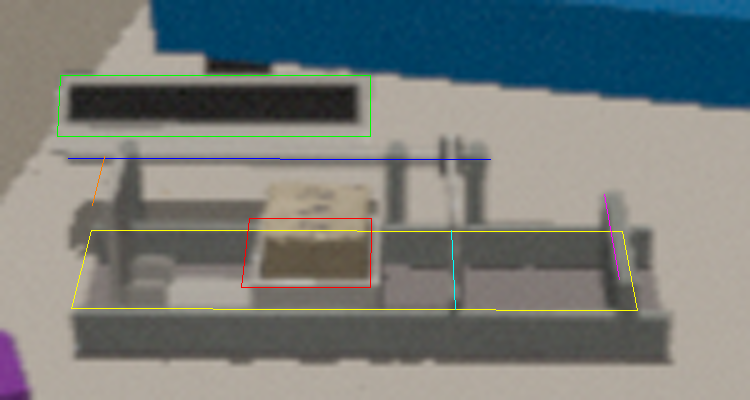

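```bash
python3 - <<'E'
from h import *
# wide max-height map for the travel
X=np.concatenate([cloud(n,np.load(f"pics/{n}0.npz")["d"])[np.load(f"pics/{n}0.npz")["d"]>0] for n in("top","side")])
xs=np.arange(0.2,0.76,0.04);print("      "+" ".join("%4d"%(x*100) for x in xs))
for y0 in np.arange(0.64,-0.5,-0.04):
    print("%5.2f"%y0," ".join((lambda k:"%4d"%(1000*np.percentile(X[k,2],98)) if k.sum()>3 else "   .")((abs(X[:,0]-x)<.02)&(abs(X[:,1]-y0)<.02)) for x in xs))
E
```

```text
20   24   28   32   36   40   44   48   52   56   60   64   68   72   76
 0.64 -890 -866  337  472  487  487  490  494  483    .    .    .    .    .    .
 0.60 -891 -889  346  341 -890 -827  448  484  490  498  504  504    .    .    .
 0.56 -892  507  505  508 -891 -889 -890 -892    .    1  477  504  504  504  507
 0.52 -894  506  509  452 -891 -888 -889 -892    .    2    3    3    2  277  506
 0.48 -890  328 -891 -888 -886 -888 -890 -888    .    4    3    3    2    .    .
 0.44 -890 -887 -892 -891 -891 -891 -889    .    .    3   91   89    .    .    .
 0.40 -892 -892 -891 -886 -890 -891 -891    .    3    3   92   92   91    .    .
 0.36 -891 -889 -891 -894 -891 -892 -891    .    3   88   91  264  387    .    .
 0.32 -892 -887 -892 -892 -889 -892 -895    .    2    3    2  386  387  387  387
 0.28 -891 -890 -891 -887 -891 -890    .    3    2    2    2  386  387  387  387
 0.24 -892 -889 -892 -889 -889 -891    .    1    3    2  191  387  387  387  387
 0.20 -891 -889 -891 -891 -891 -891    .    2    3    3  384  387  387  387  553
 0.16 -890 -890 -885 -890 -889 -896    .    2    3  217
[... 621 characters left out ...]
 .    2    2    2    3   92  161  161  158  157  380
-0.20 -890 -892 -891    .    2   72    3    3    3    2    2    2    2   90  145
-0.24 -890 -887 -887    .    3   78   80   79   79   79    3    3    2    3    3
-0.28 -893 -890 -893    .    3   59   63   62   62   62   69   62    6    6    2
-0.32 -889 -890    .    1    3    2   79   21   61   61   74   27   48   26    3
-0.36 -890 -889    .    2    3    3   75   28   60   61   74   26   49    5    2
-0.40 -889 -889    .    3    3   49    2    3    3   16   28   27   45   26    3
-0.44 -891 -898    .    2   52   52    3    2    3    2    2    2    3    3   52
-0.48 -890    .    4    3   51   51    3    3    3    3    2    2    3    2   52
```

Candidates for the tread: the dark-strip plate at top (312, 227). The lever grip at top (258, 188) is similar but sits on the blue machine. Candidates for the carrier and cube: the tan cube in the tray at top (349, 205). The purple cube at (396, 266) and the tan cubes at (397, 105) and (402, 85) are look-alikes outside the guide. The crops confirm the tread beside the guide and the cube in the carrier.

The guide origin is about (0.611, -0.341) with yaw -3.2°, and the carrier is at guide x of about -0.07. Swinging over now.

Request:
carry_out(
  rows=[
    [[0, -0.035, 0.032, -7.2, 0, 0, -1], [0, -0.039, 0.027, -7.2, 0, 0, -1], [0, -0.042, 0.022, -7.2, 0, 0, -1], [0, -0.0445, 0.0165, 0, 0, 0, -1], [0, -0.0445, 0.0165, 0, 0, 0, -1], [0, -0.0445, 0.0165, 0, 0, 0, -1], [0, -0.0445, 0.0165, 0, 0, 0, -1]],
  ],
)

```text
t: 2.0
eef_pos: [0.3611, 0.2479, 0.2316]
orientation: [[0.001, 0.057, 0.998], [0.001, 0.998, -0.057], [-1.0, 0.001, 0.001]]
force: [0.8, 0.4, 0.1]
opening: 0.0852
```

Request:
carry_out(
  rows=[
    [[0, -0.0445, 0.0076, 0, 0, 0, -1], [0, -0.0445, 0.0076, 0, 0, 0, -1], [0, -0.0445, 0.0076, 0, 0, 0, -1], [0, -0.0445, 0.0076, 0, 0, 0, -1], [0, -0.0445, 0.0076, 0, 0, 0, -1], [0, -0.0445, 0.0076, 0, 0, 0, -1], [0, -0.0445, 0.0076, 0, 0, 0, -1], [0, -0.0445, 0.0076, 0, 0, 0, -1]],
  ],
)

```text
t: 2.8
eef_pos: [0.4012, -0.1109, 0.2318]
orientation: [[0.001, 0.057, 0.998], [0.0, 0.998, -0.057], [-1.0, 0.0, 0.001]]
force: [2.0, -0.2, 0.3]
opening: 0.0856
```

Request:
carry_out(
  rows=[
    [[0, -0.0445, 0.0076, 0, 0, 0, -1], [0, -0.0445, 0.0076, 0, 0, 0, -1], [0, -0.0445, 0.0076, 0, 0, 0, -1], [0, -0.04, 0.0076, 0, 0, 0, -1], [0.04, 0, 0, 0, 0, 0, -1], [0.03, 0, 0, 0, 0, 0, -1], [0, 0, 0, 0, 0, 0, -1]],
  ],
)

```text
t: 3.5
eef_pos: [0.4195, -0.2829, 0.1581]
orientation: [[-0.006, 0.057, 0.998], [0.002, 0.998, -0.057], [-1.0, 0.002, -0.006]]
force: [-0.3, -0.1, -0.2]
opening: 0.0853
```

```bash
python3 - <<'E'
from h import *
s=manip.get_state();print({k:np.round(s[k],3).tolist() for k in("t","joints","eef_pos","orientation","force","opening")})
for n in("side","top"):
    im,d=manip.get_image(n);np.savez(f"pics/{n}1.npz",im=im,d=d)
    u0,v0,w,h,k=dict(top=(290,125,120,150,4),side=(230,120,170,140,4))[n]
    cv2.imwrite(f"pics/{n}1.png",cv2.resize(im[v0:v0+h,u0:u0+w,::-1],None,fx=k,fy=k,interpolation=cv2.INTER_CUBIC))
E
```

```text
{'t': 3.5, 'joints': [0.148, 18.888, 35.13, 114.032, -13.656, 51.514, 129.179], 'eef_pos': [0.42, -0.283, 0.158], 'orientation': [[-0.006, 0.057, 0.998], [0.002, 0.998, -0.057], [-1.0, 0.002, -0.006]], 'force': [-0.337, -0.056, -0.154], 'opening': 0.085}
```

View pics/side1.png

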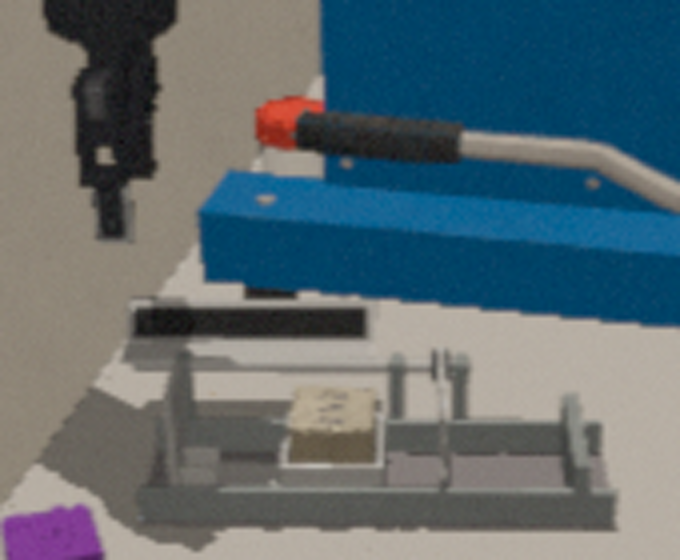

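View pics/top1.png

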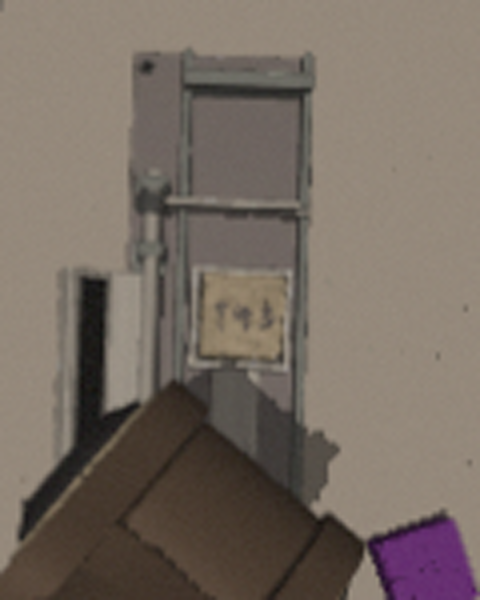

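```bash
python3 - <<'E'
from h import *
for z in(.158,.171):
  for sg in(-1,1):
    p=proj("side",[[.42+sg*.0029,-.283+sg*.05,z]])[0];print(z,sg,(p-[230,120]+.5)*4)
X=cloud("side",np.load("pics/side1.npz")["d"])
for r in range(160,184,2): print(r,[np.round(X[r,c],3).tolist() for c in(256,260)])
E
```

```text
0.158 -1 [110.96427462 269.14257913]
0.158 1 [136.39202411 197.51188625]
0.171 -1 [108.93771904 249.00372488]
0.171 1 [134.70711476 178.69856566]
160 [[0.274, 0.684, -0.204], [0.432, -0.356, 0.234]]
162 [[0.423, -0.353, 0.229], [0.432, -0.356, 0.23]]
164 [[0.423, -0.36, 0.227], [0.431, -0.356, 0.225]]
166 [[0.422, -0.355, 0.22], [0.431, -0.357, 0.221]]
168 [[0.419, -0.339, 0.208], [0.428, -0.34, 0.208]]
170 [[0.418, -0.336, 0.202], [0.428, -0.339, 0.203]]
172 [[0.418, -0.338, 0.198], [0.427, -0.336, 0.197]]
174 [[0.418, -0.336, 0.192], [0.427, -0.339, 0.193]]
176 [[0.418, -0.34, 0.189], [0.427, -0.34, 0.189]]
178 [[0.417, -0.338, 0.183], [0.426, -0.341, 0.184]]
180 [[0.415, -0.328, 0.173], [0.425, -0.332, 0.175]]
182 [[0.263, 0.679, -0.325], [0.284, 0.681, -0.327]]
```

Request:
carry_out(
  rows=[
    [[0.03, -0.0025, 0.002, 0, 0, 0, -1], [0.03, 0, 0, 0, 0, 0, -1], [0.022, 0, 0, 0, 0, 0, -1], [0, 0, 0, 0, 0, 0, -1]],
  ],
)

```text
t: 4.0
eef_pos: [0.4236, -0.2859, 0.0789]
orientation: [[-0.001, 0.056, 0.998], [0.001, 0.998, -0.056], [-1.0, 0.001, -0.001]]
force: [-0.2, 0.5, 0.2]
opening: 0.0856
```

```bash
cat > look.py <<'E'
from h import *
import sys
t=sys.argv[1]
s=manip.get_state();print({k:np.round(s[k],3).tolist() for k in("t","eef_pos","force","opening")})
n="side"
im,d=manip.get_image(n);np.savez(f"pics/{n}{t}.npz",im=im,d=d)
cv2.imwrite(f"pics/{n}{t}.png",cv2.resize(im[160:260,235:395,::-1],None,fx=5,fy=5,interpolation=cv2.INTER_CUBIC))
E
python3 look.py 2
```

```text
{'t': 4.0, 'eef_pos': [0.424, -0.286, 0.079], 'force': [-0.173, 0.483, 0.204], 'opening': 0.086}
```

View pics/side2.png

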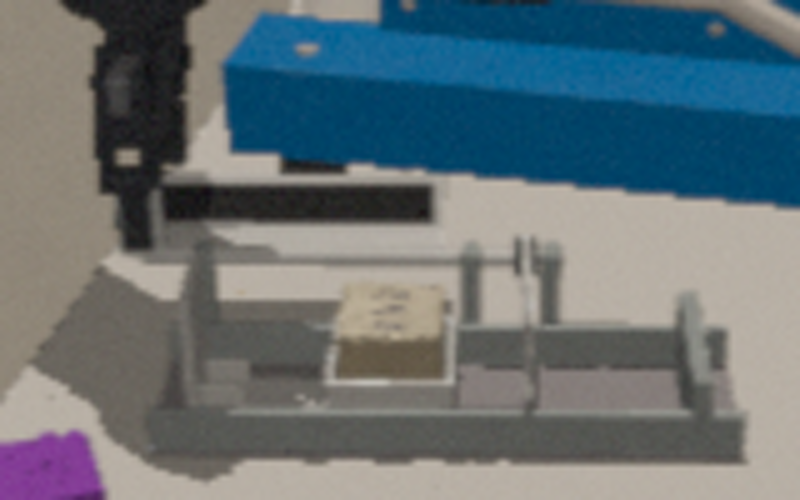

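The push finger's tip is at crop (135, 248), well behind the push plate at (200, 300). The tread is still untouched. I'll press down slowly.

Request:
carry_out(
  rows=[
    [[0.008, 0, 0, 0, 0, 0, -1], [0.008, 0, 0, 0, 0, 0, -1], [0.008, 0, 0, 0, 0, 0, -1], [0, 0, 0, 0, 0, 0, -1]],
  ],
)

```text
t: 4.45
eef_pos: [0.4237, -0.2867, 0.0548]
orientation: [[0.0, 0.057, 0.998], [-0.0, 0.998, -0.057], [-1.0, -0.0, 0.0]]
force: [1.3, -0.7, 1.2]
opening: 0.0852
```

Request:
carry_out(
  rows=[
    [[0.007, 0, 0, 0, 0, 0, -1], [0.007, 0, 0, 0, 0, 0, -1], [0, 0, 0, 0, 0, 0, -1]],
  ],
)

```text
t: 4.75
eef_pos: [0.4237, -0.2867, 0.0406]
orientation: [[-0.0, 0.057, 0.998], [-0.0, 0.998, -0.057], [-1.0, -0.0, -0.0]]
force: [0.8, -0.7, 2.8]
opening: 0.0853
```

```bash
python3 look.py 3
```

```text
{'t': 4.75, 'eef_pos': [0.424, -0.287, 0.041], 'force': [0.84, -0.674, 2.777], 'opening': 0.085}
```

View pics/side3.png

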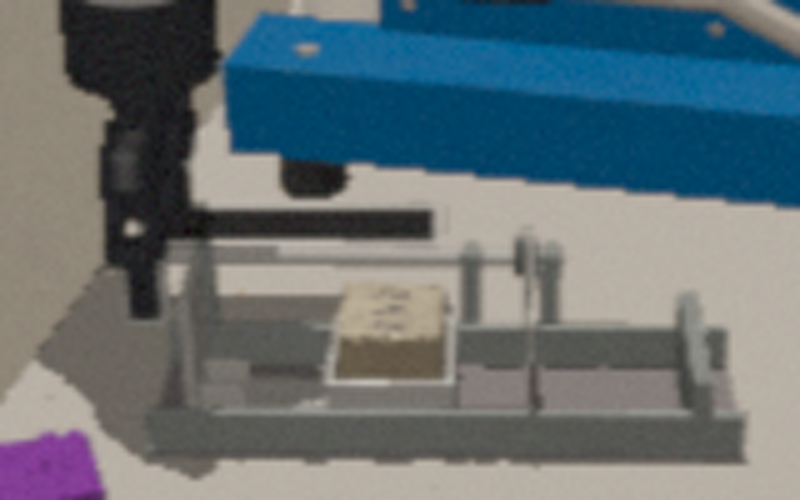

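The tread strip has dropped to crop y≈222 and the blade is rising. Pressing on.

Request:
carry_out(
  rows=[
    [[0.005, 0, 0, 0, 0, 0, -1], [0.004, 0, 0, 0, 0, 0, -1], [0, 0, 0, 0, 0, 0, -1]],
  ],
)

```text
t: 5.1
eef_pos: [0.4236, -0.2878, 0.0321]
orientation: [[0.0, 0.058, 0.998], [-0.002, 0.998, -0.058], [-1.0, -0.002, 0.001]]
force: [0.5, -3.8, 4.4]
opening: 0.0851
```

Request:
carry_out(
  rows=[
    [[0.003, 0, 0, 0, 0, 0, -1], [0, 0, 0, 0, 0, 0, -1]],
  ],
)

```text
t: 5.3
eef_pos: [0.4236, -0.2877, 0.0293]
orientation: [[0.0, 0.058, 0.998], [-0.001, 0.998, -0.058], [-1.0, -0.001, 0.001]]
force: [1.4, -4.2, 4.7]
opening: 0.0856
```

Request:
carry_out(
  rows=[
    [[0.002, 0, 0, 0, 0, 0, -1], [0, 0, 0, 0, 0, 0, -1]],
  ],
)

```text
t: 5.5
eef_pos: [0.4237, -0.2876, 0.0275]
orientation: [[0.001, 0.057, 0.998], [-0.001, 0.998, -0.057], [-1.0, -0.001, 0.001]]
force: [0.2, -3.3, 6.2]
opening: 0.0856
```

```bash
python3 look.py 4
```

```text
{'t': 5.5, 'eef_pos': [0.424, -0.288, 0.028], 'force': [0.186, -3.265, 6.192], 'opening': 0.086}
```

View pics/side4.png

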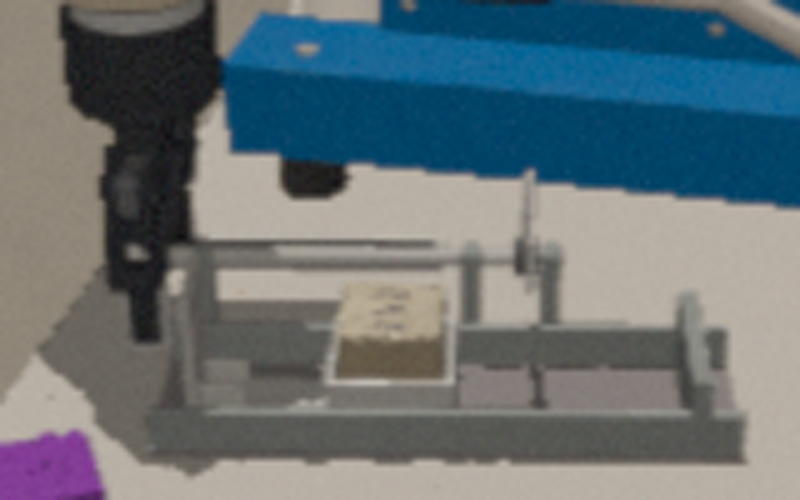

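```bash
python3 - <<'E'
from h import *
for t in("0","3","4"):
    X=cloud("side",np.load(f"pics/side{t}.npz")["d"])
    G=X-[.611,-.341,0];c,s=np.cos(np.radians(-3.2)),np.sin(np.radians(-3.2))
    g=np.stack([G[...,0]*c+G[...,1]*s,-G[...,0]*s+G[...,1]*c,G[...,2]],-1)[150:260,235:395].reshape(-1,3)*1000
    m=(g[:,0]>-160)&(g[:,0]<-60)&(g[:,1]>70)&(g[:,1]<114)&(g[:,2]>25)
    q=g[m];
    print(t,m.sum(),[(y,np.round(np.median(q[abs(q[:,1]-y)<3,2]),1)) for y in range(74,114,5) if (abs(q[:,1]-y)<3).any()])
    m=(abs(g[:,0])<9)&(g[:,1]>-40)&(g[:,1]<55)&(g[:,2]>35)
    q=g[m];print("blade",m.sum(),np.round(q[np.argsort(q[:,2])][[0,-3,-1]],0).tolist() if m.sum()>3 else q)
E
```

```text
0 507 [(74, np.float64(59.2)), (79, np.float64(59.7)), (84, np.float64(62.1)), (89, np.float64(66.2)), (94, np.float64(71.0)), (99, np.float64(75.3)), (104, np.float64(78.4)), (109, np.float64(77.9))]
blade 85 [[9.0, 54.0, 36.0], [1.0, -17.0, 76.0], [-0.0, 24.0, 77.0]]
3 332 [(79, np.float64(52.3)), (84, np.float64(52.1)), (89, np.float64(53.3)), (94, np.float64(55.5)), (99, np.float64(56.6)), (104, np.float64(58.7)), (109, np.float64(60.1))]
blade 78 [[9.0, 53.0, 36.0], [0.0, -20.0, 106.0], [1.0, -16.0, 106.0]]
4 89 [(74, np.float64(42.3)), (94, np.float64(43.7)), (99, np.float64(42.0)), (104, np.float64(41.0)), (109, np.float64(40.4))]
blade 73 [[9.0, 53.0, 36.0], [-2.0, 9.0, 130.0], [1.0, 8.0, 133.0]]
```

Tread top is at about 42 mm, so the gate is near 0.75 rad with 6 N down. Now pushing slowly.

Request:
carry_out(
  rows=[
    [[0.0007, 0, 0, 0, 0, 0, -1], [0, 0, 0.003, 0, 0, 0, -1], [0, 0, 0.003, 0, 0, 0, -1], [0, 0, 0.003, 0, 0, 0, -1], [0, 0, 0.003, 0, 0, 0, -1], [0, 0, 0.003, 0, 0, 0, -1], [0, 0, 0.003, 0, 0, 0, -1]],
  ],
)

```text
t: 6.25
eef_pos: [0.4313, -0.2865, 0.0262]
orientation: [[-0.015, 0.06, 0.998], [0.007, 0.998, -0.06], [-1.0, 0.007, -0.016]]
force: [-26.1, 3.9, 34.3]
opening: 0.0858
```

Request:
carry_out(
  rows=[
    [[0, 0, 0.004, 0, 0, 0, -1], [0, 0, 0.004, 0, 0, 0, -1], [0, 0, 0.004, 0, 0, 0, -1], [0, 0, 0.004, 0, 0, 0, -1]],
  ],
)

```text
t: 6.65
eef_pos: [0.4518, -0.287, 0.0264]
orientation: [[-0.009, 0.058, 0.998], [0.006, 0.998, -0.058], [-1.0, 0.005, -0.009]]
force: [-19.1, 1.8, 22.8]
opening: 0.0852
```

```bash
python3 look.py 5
```

```text
{'t': 6.65, 'eef_pos': [0.452, -0.287, 0.026], 'force': [-19.07, 1.783, 22.827], 'opening': 0.085}
```

View pics/side5.png

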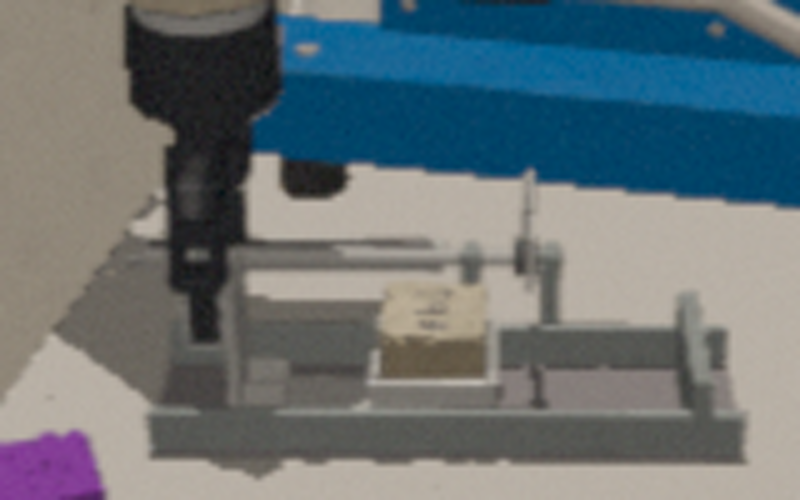

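The gate is at its stop with 23 N down, which gives about 19 N of friction on the tread. I'll ease up about 1 mm.

Request:
carry_out(
  rows=[
    [[-0.0007, 0, -0.002, 0, 0, 0, -1], [-0.0007, 0, -0.001, 0, 0, 0, -1], [0, 0, 0, 0, 0, 0, -1]],
  ],
)

```text
t: 7.0
eef_pos: [0.4526, -0.287, 0.0274]
orientation: [[-0.003, 0.057, 0.998], [0.003, 0.998, -0.057], [-1.0, 0.003, -0.004]]
force: [-6.4, 2.4, 6.7]
opening: 0.0853
```

Request:
carry_out(
  rows=[
    [[0, 0, 0.004, 0, 0, 0, -1], [0, 0, 0.004, 0, 0, 0, -1], [0, 0, 0.004, 0, 0, 0, -1], [0, 0, 0.004, 0, 0, 0, -1]],
  ],
)

```text
t: 7.4
eef_pos: [0.4672, -0.2888, 0.0273]
orientation: [[-0.005, 0.059, 0.998], [0.002, 0.998, -0.059], [-1.0, 0.002, -0.006]]
force: [-11.2, 1.3, 9.3]
opening: 0.0855
```

```bash
python3 look.py 6
```

```text
{'t': 7.4, 'eef_pos': [0.467, -0.289, 0.027], 'force': [-11.202, 1.285, 9.314], 'opening': 0.086}
```

View pics/side6.png

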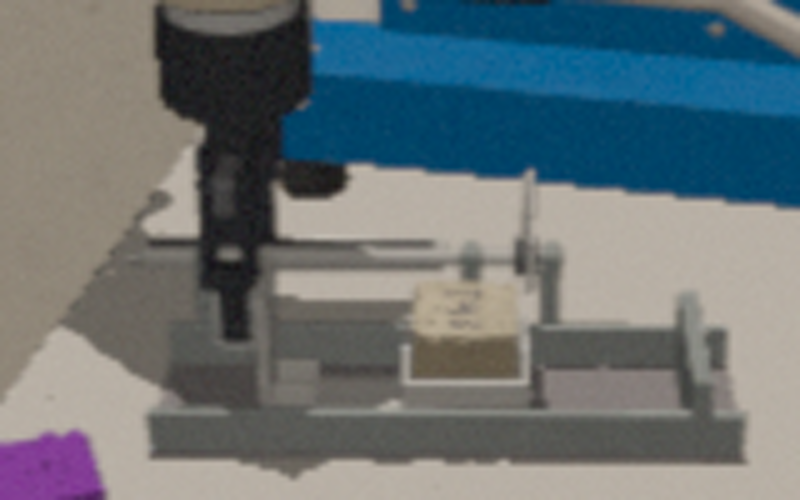

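The carrier's front is just reaching the raised blade, crop (530, 350) against the blade at (528, 175-290). The gate is held open. Continuing.

Request:
carry_out(
  rows=[
    [[0, 0, 0.004, 0, 0, 0, -1], [0, 0, 0.004, 0, 0, 0, -1], [0, 0, 0.004, 0, 0, 0, -1], [0, 0, 0.004, 0, 0, 0, -1]],
  ],
)

```text
t: 7.85
eef_pos: [0.4831, -0.2899, 0.0273]
orientation: [[-0.005, 0.059, 0.998], [0.002, 0.998, -0.059], [-1.0, 0.002, -0.006]]
force: [-11.6, 0.1, 9.6]
opening: 0.0854
```

Request:
carry_out(
  rows=[
    [[0, 0, 0.004, 0, 0, 0, -1], [0, 0, 0.004, 0, 0, 0, -1], [0, 0, 0.004, 0, 0, 0, -1], [0, 0, 0.004, 0, 0, 0, -1]],
  ],
)

```text
t: 8.25
eef_pos: [0.4989, -0.2909, 0.0273]
orientation: [[-0.006, 0.059, 0.998], [0.002, 0.998, -0.059], [-1.0, 0.002, -0.006]]
force: [-11.7, 1.9, 9.6]
opening: 0.0851
```

```bash
python3 look.py 7
```

```text
{'t': 8.25, 'eef_pos': [0.499, -0.291, 0.027], 'force': [-11.654, 1.89, 9.602], 'opening': 0.085}
```

View pics/side7.png

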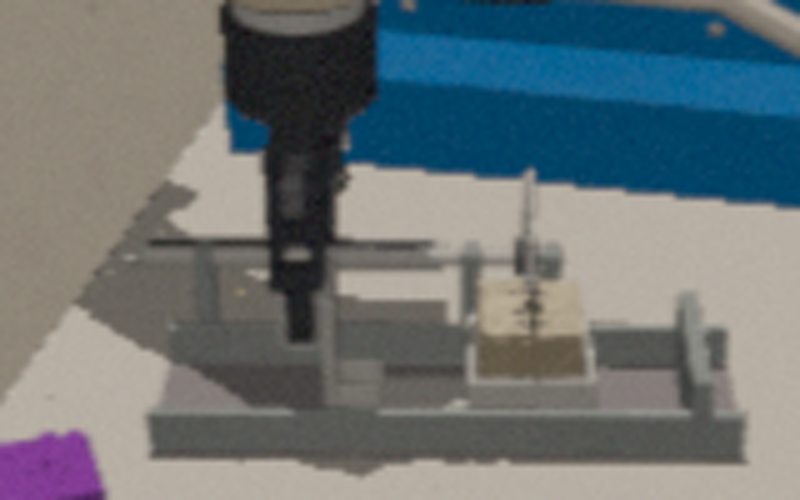

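The carrier is centred under the raised blade, with the cube at crop (530, 320) and the blade open. Continuing.

Request:
carry_out(
  rows=[
    [[0, 0, 0.004, 0, 0, 0, -1], [0, 0, 0.004, 0, 0, 0, -1], [0, 0, 0.004, 0, 0, 0, -1], [0, 0, 0.004, 0, 0, 0, -1]],
  ],
)

```text
t: 8.7
eef_pos: [0.5149, -0.2919, 0.0273]
orientation: [[-0.006, 0.059, 0.998], [0.002, 0.998, -0.059], [-1.0, 0.002, -0.006]]
force: [-10.8, 0.8, 8.6]
opening: 0.0853
```

Request:
carry_out(
  rows=[
    [[0, 0, 0.004, 0, 0, 0, -1], [0, 0, 0.004, 0, 0, 0, -1], [0, 0, 0.004, 0, 0, 0, -1], [0, 0, 0.002, 0, 0, 0, -1]],
  ],
)

```text
t: 9.1
eef_pos: [0.5294, -0.2926, 0.0273]
orientation: [[-0.005, 0.058, 0.998], [0.002, 0.998, -0.058], [-1.0, 0.002, -0.005]]
force: [-10.8, 1.0, 8.8]
opening: 0.0853
```

```bash
python3 look.py 8
```

```text
{'t': 9.1, 'eef_pos': [0.529, -0.293, 0.027], 'force': [-10.753, 1.016, 8.8], 'opening': 0.085}
```

View pics/side8.png

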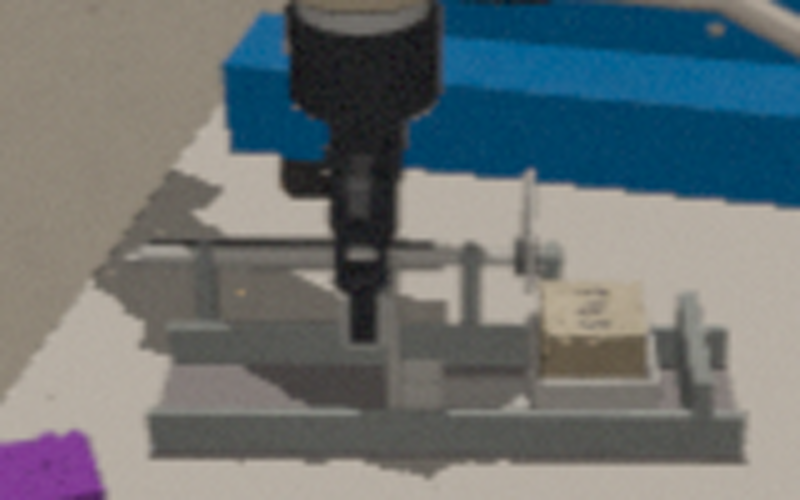

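Request:
carry_out(
  rows=[
    [[0, 0, 0.003, 0, 0, 0, -1], [0, 0, 0.003, 0, 0, 0, -1], [0, 0, 0.003, 0, 0, 0, -1], [0, 0, 0.002, 0, 0, 0, -1], [0, 0, 0.001, 0, 0, 0, -1]],
  ],
)

```text
t: 9.65
eef_pos: [0.5412, -0.2934, 0.0273]
orientation: [[-0.005, 0.059, 0.998], [0.002, 0.998, -0.059], [-1.0, 0.002, -0.006]]
force: [-11.8, 1.2, 9.5]
opening: 0.0853
```

Request:
carry_out(
  rows=[
    [[0, 0, 0.001, 0, 0, 0, -1], [0, 0, 0.001, 0, 0, 0, -1]],
  ],
)

```text
t: 9.85
eef_pos: [0.5429, -0.2936, 0.0274]
orientation: [[-0.006, 0.059, 0.998], [0.002, 0.998, -0.059], [-1.0, 0.002, -0.006]]
force: [-11.0, 0.8, 8.6]
opening: 0.0851
```

Request:
carry_out(
  rows=[
    [[0, 0, 0.001, 0, 0, 0, -1], [0, 0, 0.001, 0, 0, 0, -1]],
  ],
)

```text
t: 10.05
eef_pos: [0.543, -0.2935, 0.0274]
orientation: [[-0.009, 0.06, 0.998], [0.003, 0.998, -0.06], [-1.0, 0.003, -0.009]]
force: [-20.2, 3.8, 17.3]
opening: 0.0852
```

```bash
python3 look.py 9
```

```text
{'t': 10.05, 'eef_pos': [0.543, -0.294, 0.027], 'force': [-20.208, 3.771, 17.33], 'opening': 0.085}
```

View pics/side9.png

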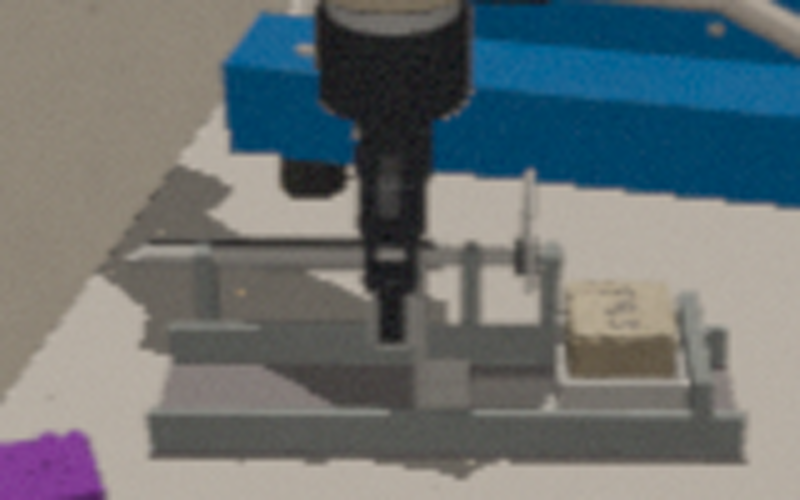

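```bash
python3 - <<'E'
from h import *
im,d=manip.get_image("top");np.savez("pics/top9.npz",im=im,d=d)
cv2.imwrite("pics/top9.png",cv2.resize(im[125:275,290:410,::-1],None,fx=4,fy=4,interpolation=cv2.INTER_CUBIC))
print(manip.get_state()["force"])
E
```

```text
[-17.85719546   3.76528437  14.56903497]
```

View pics/top9.png

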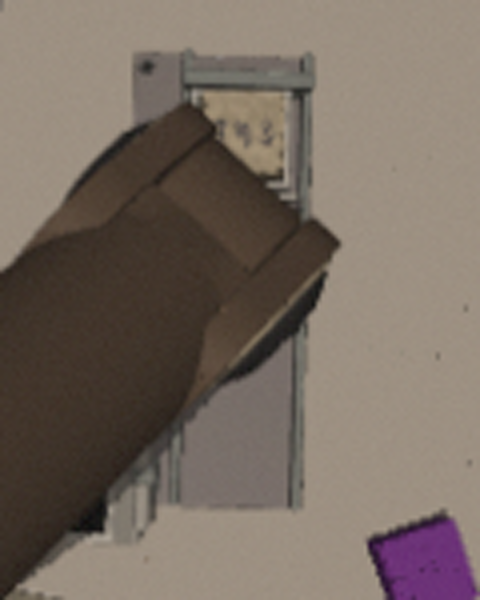

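The tray sits tight against the end stop, with no gap at top crop (250, 88). The force rose with no further travel. Backing off the plate and letting the tread rise slowly.

Request:
carry_out(
  rows=[
    [[0, 0, -0.003, 0, 0, 0, -1], [0, 0, -0.004, 0, 0, 0, -1], [0, 0, -0.005, 0, 0, 0, -1], [0, 0, -0.005, 0, 0, 0, -1], [-0.005, 0, 0, 0, 0, 0, -1], [-0.006, 0, 0, 0, 0, 0, -1], [-0.006, 0, 0, 0, 0, 0, -1], [-0.006, 0, 0, 0, 0, 0, -1]],
  ],
)

```text
t: 10.95
eef_pos: [0.5313, -0.2928, 0.0515]
orientation: [[-0.0, 0.057, 0.998], [-0.0, 0.998, -0.057], [-1.0, -0.0, -0.0]]
force: [0.9, 0.0, -0.1]
opening: 0.0856
```

Request:
carry_out(
  rows=[
    [[-0.006, 0, 0, 0, 0, 0, -1], [-0.008, 0, 0, 0, 0, 0, -1], [-0.01, 0, 0, 0, 0, 0, -1], [-0.02, 0, 0, 0, 0, 0, -1], [-0.03, 0, 0, 0, 0, 0, -1], [-0.03, 0, 0, 0, 0, 0, -1], [-0.03, 0, -0.03, 0, 0, 0, -1], [0, 0, -0.03, 0, 0, 0, -1]],
  ],
)

```text
t: 11.75
eef_pos: [0.4728, -0.2908, 0.1891]
orientation: [[0.006, 0.056, 0.998], [-0.003, 0.998, -0.056], [-1.0, -0.002, 0.006]]
force: [-0.1, -0.3, -0.3]
opening: 0.0857
```

Request:
carry_out(
  rows=[
    [[0, 0.03, -0.03, 0, 0, 0, -1], [0, 0.04, -0.03, 0, 0, 0, -1], [0, 0.04, -0.03, 0, 0, 0, -1], [0, 0.04, 0, 0, 0, 0, -1], [0, 0, 0, 0, 0, 0, -1]],
  ],
)

```text
t: 12.25
eef_pos: [0.3898, -0.1299, 0.1855]
orientation: [[0.001, 0.051, 0.999], [0.003, 0.999, -0.051], [-1.0, 0.003, 0.001]]
force: [0.9, -0.3, -1.1]
opening: 0.0852
```

```bash
python3 look.py 10; python3 - <<'E'
from h import *
im,d=manip.get_image("top");np.savez("pics/top10.npz",im=im,d=d)
cv2.imwrite("pics/top10.png",cv2.resize(im[125:275,290:410,::-1],None,fx=4,fy=4,interpolation=cv2.INTER_CUBIC))
E
```

```text
{'t': 12.25, 'eef_pos': [0.39, -0.13, 0.186], 'force': [0.933, -0.292, -1.102], 'opening': 0.085}
```

View pics/side10.png

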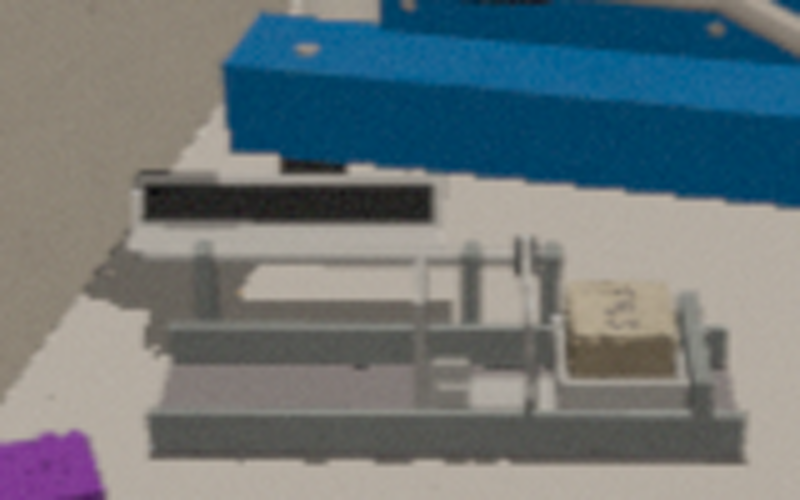

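View pics/top10.png

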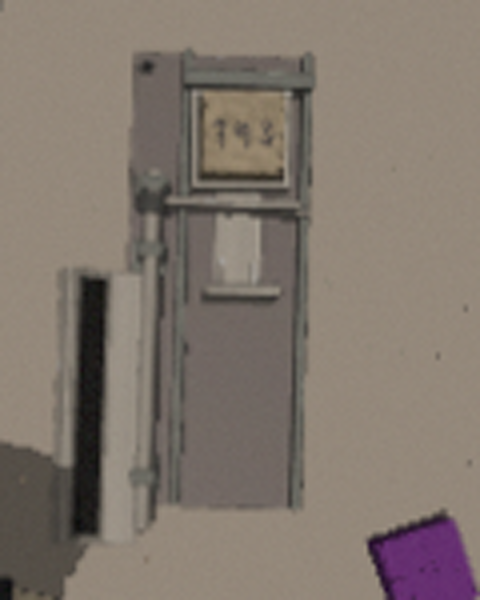

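The gate is shut (tread and blade as at the start) and the carrier rests at the stop. One numeric check before handing in.

```bash
python3 - <<'E'
from h import *
r=lambda x,y,z:np.round(ray("top",(x+.5)/4-.5+290,(y+.5)/4-.5+125,z),4)
print("rear before",r(238,370,.037),"after",r(238,187,.037),"front",r(245,89,.037))
S=lambda x,y,z:np.round(ray("side",(x+.5)/5-.5+235,(y+.5)/5-.5+160,z),4)
print("side tray front",S(690,383,.037),"rear",S(558,383,.037),"wall far end",S(743,415,.027), "blade bottom",S(530,413,.027))
a,b=[np.load(f"pics/side{t}.npz")["d"] for t in("0","10")]
A,B=cloud("side",a),cloud("side",b)
m=np.s_[195:204,275:318];print("tread z diff mm",np.median((B-A)[m][...,2])*1000)
print(np.round(manip.get_state()["force"],1))
E
```

```text
rear before [ 0.5082 -0.334   0.037 ] after [ 0.6218 -0.3374  0.037 ] front [ 0.6834 -0.3437  0.037 ]
side tray front [ 0.6866 -0.3722  0.037 ] rear [ 0.6233 -0.369   0.037 ] wall far end [ 0.7104 -0.3857  0.027 ] blade bottom [ 0.6091 -0.379   0.027 ]
tread z diff mm -0.015157319438269257
[-0.4 -0.4  0.4]
```

```bash
python3 - <<'E'
from rig import manip
print(manip.finish_job())
E
```

```text
the job is handed in; nothing more can be done
None
```

I held the tread down with one fingertip and pushed the carrier with the other under the open gate until it met the end stop. Then I backed off, let the tread rise so the gate shut, moved the hand clear, and handed the job in. `finish_job` gives no verdict, so whether it passed is not confirmed.

**Last checks:**
- **Carrier:** both cameras put the front of the tray at about x = 75–77 mm in the guide's frame, and the stop face is at 77 mm. The cube is seated in the tray.
- **Gate:** the tread is back at its starting height, within 0.02 mm, and the blade is down behind the tray.
- **Robot:** the hand is clear of everything and reads no contact force. I did not re-measure the jar, pot and wooden bar at the end; the hand only passed above the work near the pot.
- **Time:** about 12.3 s of the 42 s.

**Off-plan or in disagreement:**
- At the start of the push I pressed the gate onto its stop, with up to about 34 N down on the fingertip. I eased off by about 1 mm, and after that it ran at 6–10 N.
- At the end stop the tool read about 20 N in total, which includes the friction on the tread.
- The two cameras disagreed by about 3 mm along the guide, so I stopped the push when the force rose and the arm stopped moving.

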